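# Hold back a belt tensioner for a belt change

### The arm

A 6-joint arm with a two-finger parallel gripper is mounted at the origin on the work surface; the furniture and walls round the work are solid. World frame = base frame: x ahead of the robot, y to its left, z up, the work surface at z = 0. Lengths are in m, angles in rad, forces in N, time in s.
With the tool pointing down it reaches from about 0.275 to 0.75 m from the base axis. Payload 10.2 kg.
Tool frame: the origin (TCP) lies at the very end of the fingers, on their centre line; the grasp point (between the pads) lies 19 mm behind it; z points along the fingers, y is the direction in which the jaws open and shut (so a half turn about z gives the same grasp; the last joint's range is limited). The gripper opens to 88 mm and grips with 3 to 60 N. Pads are 18 mm wide; open, the fingers measure 123 mm over their backs; the gripper's body (75 mm by 187 mm) begins 45 mm behind the grasp point.
Start: joints at [-1.384, 0.313, 1.498, -0, 1.331, -0.223], TCP at [0.209, -0.482, 0.239] pointing down, gripper open.
Joint ranges: [-2.94, 2.94], [-0.97, 2.17], [0.19, 2.56], [-1.23, 4.37], [0.02, 3.11], [-2.88, 2.88]. Speed limits (rad/s): [2.39, 2.39, 3.01, 3.14, 3.14, 3.14].

### API

Orientations are given as a unit quaternion [x, y, z, w].
In Python, from rig import manip gives the robot as it stands.
- The arm moves only by the tool move_arm, never from a script. Its argument "increments" is a list of rows, each a list of 3 entries, a list of its own where there are three numbers: the turn, a rotation vector about the tool's x, y, z in degrees, then the shift along the tool's x, y, z in m, then the opening, from -1 (shut) to 1 (fully open). A call has 1 to 10 rows; each row shifts and turns the commanded pose from where the row before left it, along the tool's axes as they then stand; what a row does not reach is not made up. A row lasts 1/12 s, in which the tool goes at most 41.7 mm and 7.16 degrees, less where a joint would pass 70% of its speed; a pose out of reach is approached as far as the arm can. A call is refused whole if a number of a shift passes 0.0417 or a number of a turn 7.16, either way. A call with a gripper value outside its range is refused whole. The fingers move at their own pace and stop on an object; the grip force is fixed at half the most. Time passes only in rows, so rows that do not move let the fingers close. It gives the time, the measured TCP pose, the force and the opening at its end, in the units of the state.
- manip.read_state(): the state, without advancing time (a new reading comes with each control period).
- manip.capture(name): name is "scene" or "top" or "wrist"; returns the picture (384x512x3 uint8, blue, green, red); there is no depth.
- manip.calibration(name): a dict with "K" (3x3 intrinsics, pixels), "distortion" ([k1, k2, p1, p2, k3] as OpenCV has them; the pictures are not rectified), "R" (3x3) and "t" (3): a world point X has camera coordinates R X + t. Camera axes: x right, y down, z forward; pixel columns grow to the right and rows downward; lengths in m; the calibration is good to about 2 mm. A picture is of the moment at which its call begins: read the wrist's pose just before it. calibration takes no time and is no camera call; for the wrist camera it gives the pose at the moment of the call.
- manip.sign_off(): hands the job in, once; it reports no verdict.
The state is a dict: "time": time; "joint_positions": joint angles; "dq": joint speeds; "effort": joint torques, N m; "tcp_pos": TCP position; "tcp_rot": TCP orientation; "wrist_force": force on the tool from outside, world axes, zero at the start; "torque": the same for the moment, N m; "grip_width": finger opening in m.
Only numpy, scipy, OpenCV 4.12 (cv2) and the standard library are available. Lean on these libraries where they do the work, as an engineer would, in place of code of your own. Each camera call takes 0.05 s, during which the arm holds its last target.

### The job

The small belt drive on the bench needs a new belt. Fold both half-raised cover flaps outward, well past upright, so that the housing lies open; then, by its upright thumb post, push the sprung tensioner arm back past the click of its pawl and keep it pressed beyond that point, so that your push and not the pawl holds it. Finish while still holding it there, and leave the things lying round the housing where they are.

Things in the scene. Friction and masses are not known exactly. Their poses are not given: they have to be found in the camera images.
- drive_unit: Grey open-topped metal housing of the belt drive, fixed to the bench, 200 mm (its x) by 150 mm (its y), rim 70 mm above the bench, walls 5 mm thick, inner floor at 10 mm, no belt in it. Origin at the centre of its underside, z up, +x its far side, +y its left. Free inside but for the parts named below and, by the right wall, the pawl's guide (x -10 to 20, y -72 to -48 mm, top at 44 mm).
- big_pulley (a point): Centre of the top (48 mm above the bench) of a fixed grooved pulley, radius 22 mm, at x 65, y 35 mm of the housing. A steel end-stop pin for the arm, diameter 8 mm, top at 44 mm, stands at x 41, y -17 mm.
- small_pulley (a point): Centre of the top (48 mm above the bench) of a fixed grooved pulley, radius 17 mm, at x -62, y 45 mm of the housing.
- flap_left (a joint): Opening angle (rad) of the left cover flap, a stiff 196 x 73 x 3 mm leaf hinged on the left rim, along the housing's x axis at y = +75 mm, z = 70 mm. 0 = shut over the opening, 1.57 = upright, 2.2 = leaning outward on its stop. Starts at 0.85 to 1.2; stays where it is left (hinge friction 0.025 N m, under 1 N at the edge). Counts as well past upright above 1.75.
- flap_right (a joint): The same for the right flap, hinged on the right (-y) rim at y = -75 mm.
- flap_left_edge (a point): Middle of the free edge of the left flap, 73 mm from its hinge line.
- flap_right_edge (a point): Middle of the free edge of the right flap, 73 mm from its hinge line.
- tensioner (a joint): Angle (rad) of the tensioner arm: 0 = at rest, 0.72 = end stop; grows as its post is pushed towards the housing's far (+x) side. A spring drives it back: 2.6 N at the post at 0, 4.7 N at 0.5. From 0.27 the arm's end pin climbs the pawl (about 10 N in all) and at about 0.43 drops off behind it with a click; let go then, the arm rests on the pawl at 0.44. Held beyond the pawl means above 0.50.
- post_top (a point): Centre of the top of the upright round thumb post on the tensioner arm, 62 mm from the pivot. Diameter 12 mm (15 mm in its top 5 mm); it rises from the arm, 39 mm above the bench, to 79 mm. At rest it stands at x -16, y -8 mm of the housing, at the end stop at about x +27, y -8 mm.
- tens_pivot (a point): Point on the vertical pivot axis of the flat steel tensioner arm, 35 mm above the bench, at x +5, y +50 mm of the housing. The arm is 14 mm wide, its top 39 mm above the bench; 34 mm from the pivot it carries a grey idler roller, radius 12 mm, top at 57 mm.
- pawl (a joint): Travel (m) of the small sprung steel pawl with a wedge nose, at the end of the arm near the right wall; 0 = out, it is pushed back up to about 0.005 towards the right wall as the arm's pin rides over it, and snaps back to 0 at the click.
- vial_0: Capped vial, diameter 22, height 48 mm, standing in front of the housing (bystander); origin at the centre of its underside.
- timer: Flat white timer, 58 x 58 x 20 mm, lying in front of the housing (bystander); origin at the centre of its underside.
- bottle_small: Small bottle, diameter 42, height 78 mm, standing behind the housing (bystander); origin at the centre of its underside.
- forceps: Steel forceps, 125 x 12 x 9 mm, lying behind the housing (bystander); origin at the centre of its underside.
- tape_roll: Roll of tape lying flat, diameter 77, height 19 mm, to the left of the housing (bystander); origin at the centre of its underside.

How it is judged:
By the outcome, as a careful person would: the job done as asked, in the order asked, and still so for the second after the job is handed in, while the arm keeps its last pose, push and grip.
It also fails if it takes over 40 s, if anything falls off the work surface, if the arm or the gripper's body presses on something with over 40 N, if the wrist force passes 120 N, or if a joint passes its speed limit or range.

## Working session

There is one attempt and no reset: what is moved stays moved. The work goes in short steps, Python scripts to look and compute and a tool call to move; the robot and the scene stay as the last step left them, time stands still between calls to the robot, and variables do not carry over. Pictures are saved under pics/ and viewed, and the job is handed in when it is done.

Besides the shell and the picture viewer there is one more tool, called as name(argument=value, ...), one argument or row to a line, values as JSON. move_arm: Moves the arm, as the interface text tells. Its arguments: {"type":"object","properties":{"increments":{"type":"array","items":{"type":"array"}}},"required":["increments"]}

```bash
mkdir -p pics; ls; python3 - <<'E'
from rig import manip
import cv2, numpy as np
print(manip.read_state())
for n in ["scene","top","wrist"]:
    c=manip.calibration(n); print(n,c)
    cv2.imwrite(f"pics/{n}0.png",manip.capture(n))
E
```

```text
pics
{'time': 0.0, 'joint_positions': array([-1.38440676e+00,  3.13431007e-01,  1.49839756e+00, -1.20865829e-05,
        1.33099175e+00, -2.23355793e-01]), 'dq': array([-3.57442246e-05, -1.33248057e-04, -1.66099580e-03, -1.19763956e-03,
       -3.38956847e-04,  1.18068194e-05]), 'effort': array([ 7.95082792e-05, -4.02207899e+01, -2.52270198e+01,  6.94856280e-02,
        3.52872151e-02, -1.06716041e-04]), 'tcp_pos': array([ 0.20911054, -0.48130444,  0.23818566]), 'tcp_rot': array([ 9.79086417e-01,  2.03443877e-01,  5.47640171e-06, -6.13835457e-04]), 'wrist_force': array([-0.1136366 , -0.08271912,  0.17452623]), 'torque': array([ 0.00728727,  0.02665028, -0.03726656]), 'grip_width': 0.08802367733675752}
scene {'K': array([[491.59687489,   0.        , 257.06563996],
       [  0.        , 491.59687489, 191.48576807],
       [  0.        ,   0.        ,   1.        ]]), 'distortion': array([-0.16562877,  0.        ,  0.        ,  0.        ,  0.        ]), 'R': array([[-0.83391674, -0.55176309,  0.01184765],
       [-0.33808225,  0.49376315, -0.80118559],
       [ 0.43621471, -0.67212755,
[... 318 characters left out ...]
, 'R': array([[ 2.88837230e-02, -9.99576097e-01,  3.65482263e-03],
       [-9.87547400e-01, -2.91014419e-02, -1.54606726e-01],
       [ 1.54647548e-01,  8.56307269e-04, -9.87969333e-01]]), 't': array([-0.08225163,  0.57974695,  0.85956112])}
wrist {'K': array([[272.67656288,   0.        , 254.1425866 ],
       [  0.        , 272.67656288, 192.95954411],
       [  0.        ,   0.        ,   1.        ]]), 'distortion': array([-0.05030377,  0.        ,  0.        ,  0.        ,  0.        ]), 'R': array([[ 0.39753354, -0.91758645, -0.00147918],
       [-0.87629229, -0.3801205 ,  0.29600713],
       [-0.2721744 , -0.11637657, -0.95518458]]), 't': array([-0.52415232, -0.04159759,  0.39041296])}
```

View pics/scene0.png

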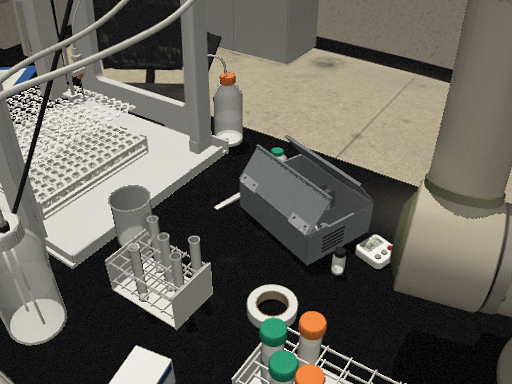

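View pics/top0.png

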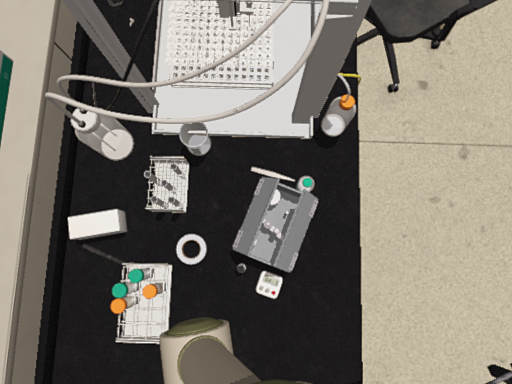

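View pics/wrist0.png

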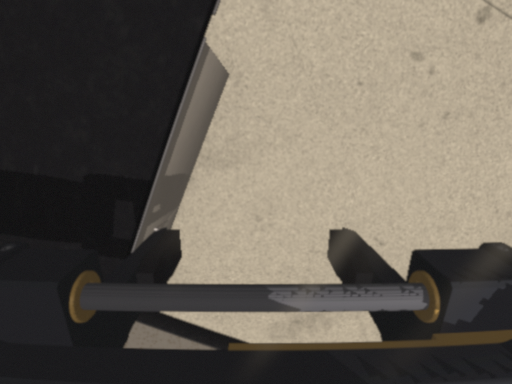

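```bash
cat > h.py <<'E'
import cv2, numpy as np
from rig import manip
def ray(c,px):
    p=cv2.undistortPoints(np.array(px,float).reshape(-1,1,2),c["K"],c["distortion"]).reshape(-1,2)
    d=np.c_[p,np.ones(len(p))]@c["R"]
    return -c["R"].T@c["t"],d
def plane(c,px,z):
    o,d=ray(c,px); return o+d*((z-o[2])/d[:,2])[:,None]
def proj(c,X):
    r,_=cv2.Rodrigues(c["R"]); return cv2.projectPoints(np.array(X,float).reshape(-1,1,3),r,c["t"],c["K"],c["distortion"])[0].reshape(-1,2)
def tri(c1,p1,c2,p2):
    o1,d1=ray(c1,[p1]);o2,d2=ray(c2,[p2])
    A=np.c_[d1[0],-d2[0]];s=np.linalg.lstsq(A,o2-o1,rcond=None)[0]
    a=o1+s[0]*d1[0];b=o2+s[1]*d2[0];return (a+b)/2,np.linalg.norm(a-b)
E
python3 - <<'E'
from h import *
a=cv2.imread("pics/top0.png")[150:310,220:340]; cv2.imwrite("pics/topz.png",cv2.resize(a,None,fx=3.7,fy=3.7,interpolation=cv2.INTER_CUBIC))
b=cv2.imread("pics/scene0.png")[125:285,205:405]; cv2.imwrite("pics/scenez.png",cv2.resize(b,None,fx=3.7,fy=3.7,interpolation=cv2.INTER_CUBIC))
E
```

```text
(no output)
```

View pics/topz.png

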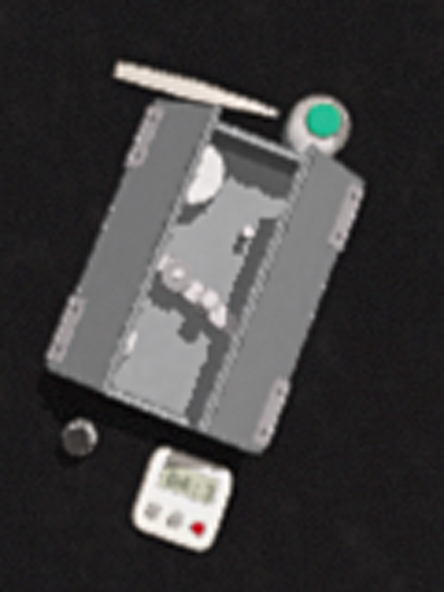

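View pics/scenez.png

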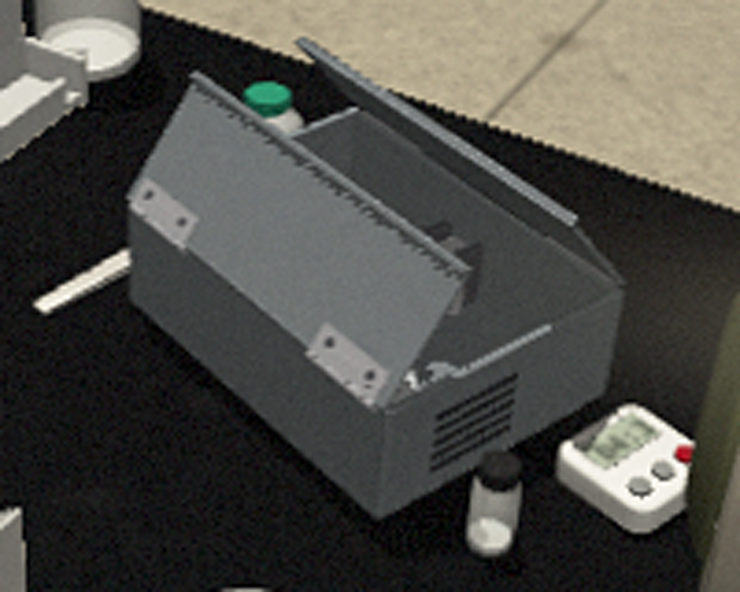

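```bash
python3 - <<'E'
from h import *
c=manip.calibration("top"); s=manip.calibration("scene")
zt=lambda p:(np.array(p,float)/3.7+[220,150]-0.35); zs=lambda p:(np.array(p,float)/3.7+[205,125]-0.35)
# FL,BL,BR,FR outer rim
P=plane(c,[zt(p) for p in [(47,370),(152,100),(364,183),(264,452)]],0.07); print(P.round(4))
for i in range(4): print(np.linalg.norm(P[i]-P[(i+1)%4]))
print("scene FL,FR rim",plane(s,[zs((383,408)),zs((624,288)),zs((130,203))],0.07).round(4))
ctr=P.mean(0); v=(P[1]-P[0])+(P[2]-P[3]); w=(P[0]-P[3])+(P[1]-P[2])
y1=np.degrees(np.arctan2(v[1],v[0])); y2=np.degrees(np.arctan2(-w[0],w[1])); print(ctr,y1,y2)
# flap edges: left edge front corner top (105,390)/scene (385? ) ; back corner top(218,105)/scene(193,75)
print(tri(c,zt((218,106)),s,zs((193,76))))   # left back
print(tri(c,zt((300,148)),s,zs((300,40))), tri(c,zt((207,428)),s,zs((577,220))))
E
```

```text
[[ 0.4451 -0.0098  0.07  ]
 [ 0.6316 -0.075   0.07  ]
 [ 0.5779 -0.2217  0.07  ]
 [ 0.3954 -0.1557  0.07  ]]
0.1976191047829672
0.15624330745890247
0.19406222692846742
0.15416580907148467
scene FL,FR rim [[ 0.4485 -0.011   0.07  ]
 [ 0.3937 -0.1508  0.07  ]
 [ 0.6277 -0.0748  0.07  ]]
[ 0.5125216  -0.11556236  0.07      ] -19.58061791543134 -19.45580765362052
(array([ 0.61742874, -0.1167526 ,  0.12653678]), np.float64(0.001797046867479679))
(array([ 0.58928049, -0.16998658,  0.13131431]), np.float64(0.0010301555962332822)) (array([ 0.41133412, -0.11461781,  0.12448031]), np.float64(0.0014853174425270698))
```

Top view: the housing is at about px (275,223), with its centre near (0.512, −0.115) and yaw −19.5°. Both flaps are at about 0.9 rad. I'll turn the tool so its y lies along housing +x and its x along housing +y, with the fingers shut, then travel above the housing.

move_arm(
  increments=[
    [[0, 0, -6.7], [0, 0, 0], -1],
    [[0, 0, -6.7], [0, 0, 0], -1],
    [[0, 0, -6.7], [0, 0, 0], -1],
    [[0, 0, -6.7], [0, 0, 0], -1],
    [[0, 0, -6.7], [0, 0, 0], -1],
    [[0, 0, -6.7], [0, 0, 0], -1],
    [[0, 0, -6.8], [0, 0, 0], -1],
    [[0, 0, 0], [0, 0, 0], -1],
  ],
)

```text
time: 0.82
tcp_pos: [0.2091, -0.4815, 0.2385]
tcp_rot: [0.816, 0.579, 0.0, -0.0]
wrist_force: [-0.6, -1.0, -0.0]
grip_width: 0.0371
```

move_arm(
  increments=[
    [[0, 0, 0], [0.02, 0.007, 0], -1],
    [[0, 0, 0], [0.037, 0.014, 0], -1],
    [[0, 0, 0], [0.038, 0.014, 0], -1],
    [[0, 0, 0], [0.038, 0.014, 0], -1],
    [[0, 0, 0], [0.038, 0.014, 0], -1],
    [[0, 0, 0], [0.038, 0.014, 0], -1],
    [[0, 0, 0], [0.038, 0.014, 0], -1],
    [[0, 0, 0], [0.038, 0.014, 0], -1],
    [[0, 0, 0], [0.038, 0.014, 0], -1],
    [[0, 0, 0], [0.038, 0.014, 0], -1],
  ],
)

```text
time: 1.65
tcp_pos: [0.4561, -0.1839, 0.2388]
tcp_rot: [0.818, 0.575, 0.0, 0.0]
wrist_force: [-0.2, -0.5, -0.2]
grip_width: 0.0001
```

move_arm(
  increments=[
    [[0, 0, 0], [0.038, 0.014, 0], -1],
    [[0, 0, 0], [0.03, 0.014, 0], -1],
    [[0, 0, 0], [0.017, 0.006, 0], -1],
    [[0, 0, 0], [0, 0, 0], -1],
  ],
)

```text
time: 1.98
tcp_pos: [0.517, -0.1143, 0.2383]
tcp_rot: [0.817, 0.577, 0.0, -0.0]
wrist_force: [-0.9, -0.8, 0.4]
grip_width: 0.0004
```

```bash
cat >> h.py <<'E'
from scipy.spatial.transform import Rotation as Ro
C=np.array([0.5125,-0.1148]);YAW=np.radians(-19.5)
def loc(p):
    d=np.array(p[:2])-C; u=np.array([np.cos(YAW),np.sin(YAW)]); v=np.array([-u[1],u[0]]); return np.array([d@u,d@v])*1000
def glob(x,y,z):
    u=np.array([np.cos(YAW),np.sin(YAW)]); v=np.array([-u[1],u[0]]); return np.r_[C+(x*u+y*v)/1000,z/1000]
def st():
    s=manip.read_state(); print("t",s["time"],"loc",loc(s["tcp_pos"]).round(1),"z",s["tcp_pos"][2].round(4),"F",s["wrist_force"].round(1),"w",round(s["grip_width"],4),"joints",s["joint_positions"].round(2)); print("axes\n",Ro.from_quat(s["tcp_rot"]).as_matrix().round(3))
E
python3 - <<'E'
from h import *
st(); cv2.imwrite("pics/w1.png",manip.capture("wrist"))
E
```

```text
t 1.9833 loc [4.1 1.9] z 0.2383 F [-0.9 -0.8  0.4] w 0.0004 joints [-0.44  0.32  1.48  0.    1.33 -0.1 ]
axes
 [[ 0.334  0.943 -0.   ]
 [ 0.943 -0.334  0.001]
 [ 0.001 -0.    -1.   ]]
```

View pics/w1.png

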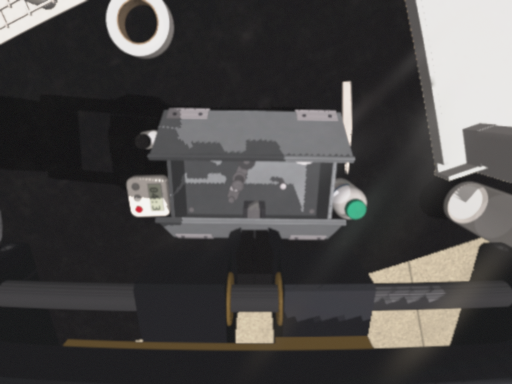

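```bash
python3 - <<'E'
from h import *
cw=manip.calibration("wrist")
im=cv2.imread("pics/w1.png")
for n,cal,f in [("w",cw,"pics/w1.png"),("t",manip.calibration("top"),"pics/top0.png")]:
    im=cv2.imread(f)
    for X in [(100,75,70),(-100,75,70),(100,-75,70),(-100,-75,70),(100,30,70),(-100,-30,70),(-16,-8,79),(5,50,39),(41,-17,44),(65,35,48)]:
        q=proj(cal,glob(*X))[0]; print(X,q.round(1)); cv2.circle(im,tuple(int(round(v)) for v in q),1,(0,0,255),-1)
    x0,y0=(120,85) if n=="w" else (220,150)
    cv2.imwrite(f"pics/ov{n}.png",cv2.resize(im[y0:y0+175,x0:x0+260 if n=="w" else x0+120],None,fx=3,fy=3,interpolation=cv2.INTER_CUBIC))
E
```

```text
(100, 75, 70) [341.8 110.1]
(-100, 75, 70) [162.4 110.5]
(100, -75, 70) [331.1 233.1]
(-100, -75, 70) [173.9 233.2]
(100, 30, 70) [338.5 150.4]
(-100, -30, 70) [170.6 199.7]
(-16, -8, 79) [238.4 184.2]
(5, 50, 39) [256.3 130.6]
(41, -17, 44) [284.1 183.7]
(65, 35, 48) [305.3 143.7]
(100, 75, 70) [261.7 176.6]
(-100, 75, 70) [232.7 250.4]
(100, -75, 70) [316.9 197.6]
(-100, -75, 70) [289.5 272.7]
(100, 30, 70) [278.2 182.9]
(-100, -30, 70) [272.4 266. ]
(-16, -8, 79) [276.3 230.6]
(5, 50, 39) [257.3 215.9]
(41, -17, 44) [286.5 212.1]
(65, 35, 48) [271.1 196.2]
```

View pics/ovw.png

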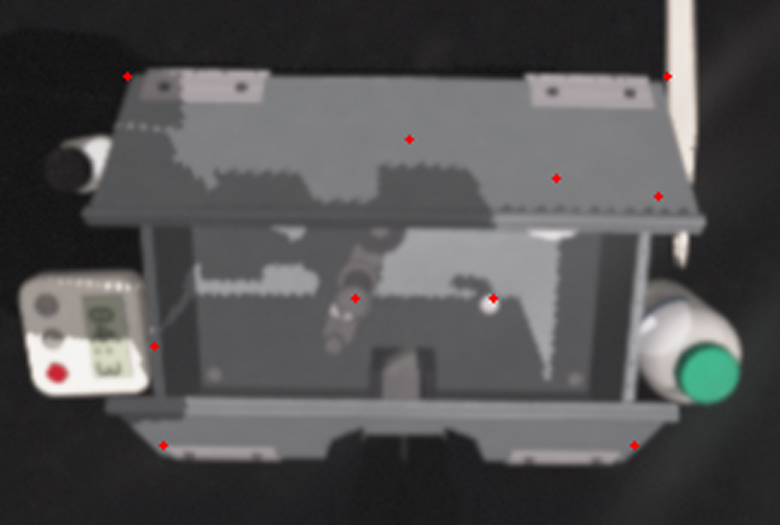

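View pics/ovt.png

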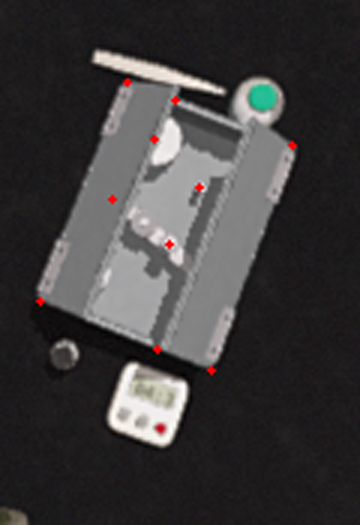

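The overlay matches the housing to a few mm, with the post top near wrist px (235,188). Next I descend between the flaps and push the left one.

move_arm(
  increments=[
    [[0, 0, 0], [0, 0, 0.035], -1],
    [[0, 0, 0], [0, 0, 0.035], -1],
    [[0, 0, 0], [0, 0, 0.035], -1],
    [[0, 0, 0], [0, 0, 0.032], -1],
    [[0, 0, 0], [0, 0, 0], -1],
  ],
)

```text
time: 2.45
tcp_pos: [0.5121, -0.117, 0.0966]
tcp_rot: [0.818, 0.575, -0.003, -0.004]
wrist_force: [-0.9, 0.5, -1.4]
grip_width: 0.0007
```

move_arm(
  increments=[
    [[0, 0, 0], [0.009, 0, 0], -1],
    [[0, 0, 0], [0.009, 0, 0], -1],
    [[0, 0, 0], [0.009, 0, 0], -1],
    [[0, 0, 0], [0.009, 0, 0], -1],
    [[0, 0, 0], [0.009, 0, 0], -1],
    [[0, 0, 0], [0.009, 0, 0], -1],
    [[0, 0, 0], [0.009, 0, 0], -1],
    [[0, 0, 0], [0.009, 0, 0], -1],
    [[0, 0, 0], [0.009, 0, 0], -1],
    [[0, 0, 0], [0, 0, 0], -1],
  ],
)

```text
time: 3.28
tcp_pos: [0.543, -0.039, 0.1016]
tcp_rot: [0.816, 0.578, 0.0, -0.0]
wrist_force: [-0.6, -0.2, -0.1]
grip_width: 0.0006
```

```bash
python3 - <<'E'
from h import *
st()
for n in ["scene","top"]: cv2.imwrite(f"pics/{n}2.png",manip.capture(n))
a=cv2.imread("pics/top2.png")[150:310,200:360];b=cv2.imread("pics/scene2.png")[105:285,205:405]
cv2.imwrite("pics/c2.png",np.hstack([cv2.resize(a,(400,400),interpolation=3),cv2.resize(b,(400,400),interpolation=3)]))
E
```

```text
t 3.2833 loc [ 3.4 81.6] z 0.1016 F [-0.6 -0.2 -0.1] w 0.0006 joints [-0.29  0.5   1.61  0.    1.03  0.05]
axes
 [[ 0.333  0.943 -0.   ]
 [ 0.943 -0.333  0.   ]
 [ 0.    -0.    -1.   ]]
```

View pics/c2.png

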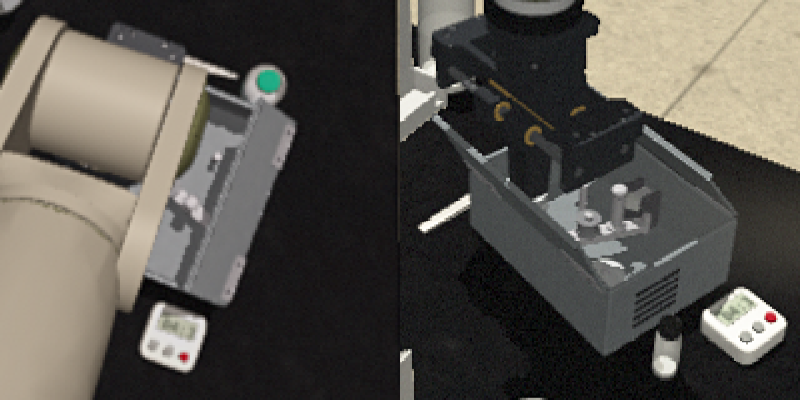

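The left flap now leans outward, with its edge at about (437,118) in the right panel. I'll nudge it a little more, then cross to the right flap.

move_arm(
  increments=[
    [[0, 0, 0], [0.005, 0, 0], -1],
    [[0, 0, 0], [0, 0, 0], -1],
    [[0, 0, 0], [-0.025, 0, 0], -1],
    [[0, 0, 0], [-0.035, 0, 0], -1],
    [[0, 0, 0], [-0.03, 0, 0], -1],
    [[0, 0, 0], [-0.009, 0, 0], -1],
    [[0, 0, 0], [-0.009, 0, 0], -1],
    [[0, 0, 0], [-0.009, 0, 0], -1],
    [[0, 0, 0], [-0.009, 0, 0], -1],
    [[0, 0, 0], [-0.009, 0, 0], -1],
  ],
)

```text
time: 4.22
tcp_pos: [0.4992, -0.1632, 0.1017]
tcp_rot: [0.816, 0.577, 0.0, -0.0]
wrist_force: [0.5, 0.4, 1.0]
grip_width: 0.0007
```

move_arm(
  increments=[
    [[0, 0, 0], [-0.009, 0, 0], -1],
    [[0, 0, 0], [-0.009, 0, 0], -1],
    [[0, 0, 0], [-0.009, 0, 0], -1],
    [[0, 0, 0], [-0.008, 0, 0], -1],
    [[0, 0, 0], [-0.005, 0, 0], -1],
    [[0, 0, 0], [0, 0, 0], -1],
  ],
)

```text
time: 4.72
tcp_pos: [0.4862, -0.1996, 0.1015]
tcp_rot: [0.817, 0.576, 0.002, -0.001]
wrist_force: [5.0, 11.7, 0.5]
grip_width: -0.0
```

```bash
python3 - <<'E'
from h import *
st()
for n in ["scene","top"]: cv2.imwrite(f"pics/{n}3.png",manip.capture(n))
a=cv2.imread("pics/top3.png")[150:310,200:360];b=cv2.imread("pics/scene3.png")[105:285,205:405]
cv2.imwrite("pics/c3.png",np.hstack([cv2.resize(a,(400,400),interpolation=3),cv2.resize(b,(400,400),interpolation=3)]))
E
```

```text
t 4.7167 loc [  3.5 -88.7] z 0.1015 F [ 5.  11.7  0.5] w -0.0 joints [-0.61  0.46  1.67  0.01  1.01 -0.28]
axes
 [[ 0.336  0.942  0.001]
 [ 0.942 -0.336  0.005]
 [ 0.005 -0.    -1.   ]]
```

View pics/c3.png

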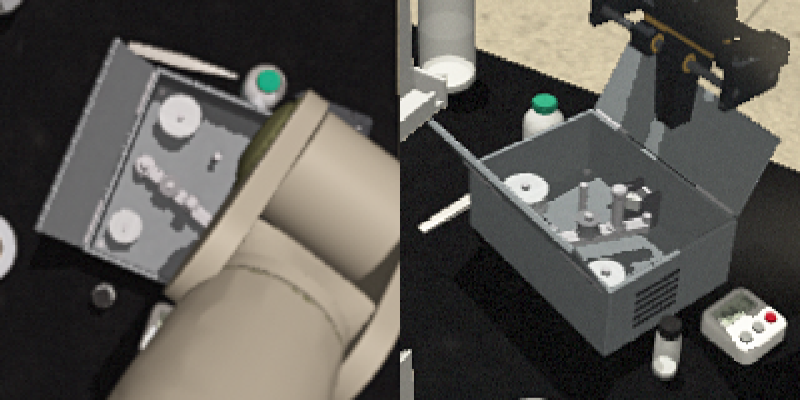

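Both flaps are open; the right one is on its stop (about 12 N). I back off, then rise behind the post and measure it.

move_arm(
  increments=[
    [[0, 0, 0], [0.02, 0, 0], -1],
    [[0, 0, 0], [0.03, 0, -0.02], -1],
    [[0, 0, 0], [0.03, -0.02, -0.02], -1],
    [[0, 0, 0], [0, -0.035, 0], -1],
    [[0, 0, 0], [0, -0.03, 0], -1],
    [[0, 0, 0], [0, 0, 0], -1],
    [[0, 0, 0], [0, 0, 0], -1],
  ],
)

```text
time: 5.4
tcp_pos: [0.432, -0.097, 0.1422]
tcp_rot: [0.817, 0.577, 0.0, 0.0]
wrist_force: [-0.2, -0.7, 1.2]
grip_width: 0.0005
```

```bash
python3 - <<'E'
from h import *
st()
np.set_printoptions(suppress=True)
for n in ["wrist","scene","top"]: cv2.imwrite(f"pics/{n}4.png",manip.capture(n))
w=manip.calibration("wrist")
a=cv2.imread("pics/top4.png")[150:310,200:360];b=cv2.imread("pics/scene4.png")[105:285,205:405]
cv2.imwrite("pics/c4.png",np.hstack([cv2.resize(a,(400,400),interpolation=3),cv2.resize(b,(400,400),interpolation=3)]))
print(proj(manip.calibration("scene"),[glob(-16,-8,79)]),proj(w,[glob(-16,-8,79)]),proj(manip.calibration("top"),[glob(-16,-8,79)]))
E
```

```text
t 5.4 loc [-81.8 -10.1] z 0.1422 F [-0.2 -0.7  1.2] w 0.0005 joints [-0.49  0.24  1.87 -0.    1.03 -0.15]
axes
 [[ 0.334  0.943  0.001]
 [ 0.943 -0.334 -0.001]
 [-0.     0.001 -1.   ]]
[[314.40644861 188.54148041]] [[334.42166747 202.97220786]] [[276.28122794 230.60259061]]
```

View pics/c4.png

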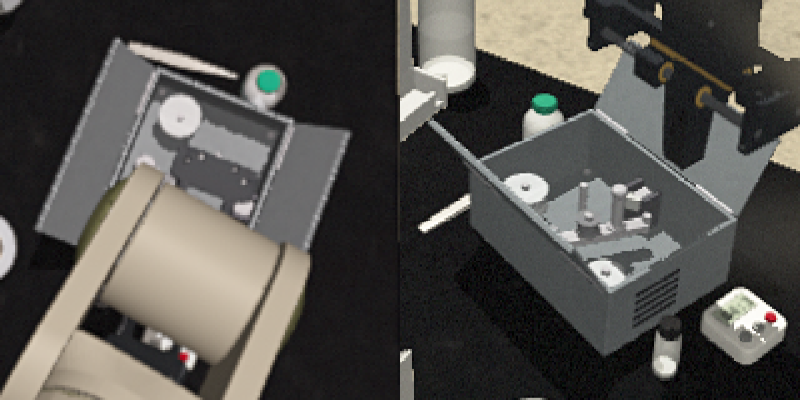

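View pics/wrist4.png

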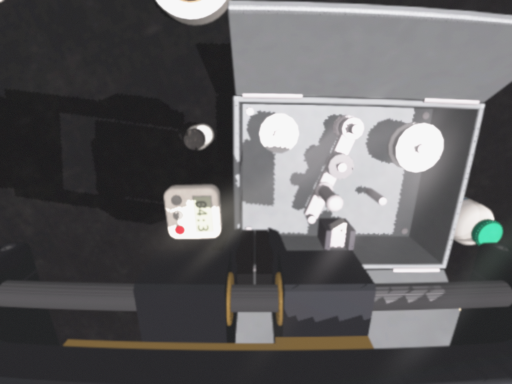

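The post top is at wrist px (335,203), exactly where my housing pose predicts it. The flaps stay open. I descend behind the post.

move_arm(
  increments=[
    [[0, 0, 0], [0, 0.028, 0], -1],
    [[0, 0, 0], [0, 0, 0], -1],
    [[0, 0, 0], [0, 0, 0.025], -1],
    [[0, 0, 0], [0, 0, 0.03], -1],
    [[0, 0, 0], [0, 0, 0.026], -1],
    [[0, 0, 0], [0, 0, 0], -1],
    [[0, 0, 0], [0, 0, 0], -1],
  ],
)

```text
time: 6.13
tcp_pos: [0.4588, -0.1065, 0.0604]
tcp_rot: [0.817, 0.577, -0.0, -0.001]
wrist_force: [-0.2, 0.3, 1.1]
grip_width: 0.0006
```

```bash
python3 - <<'E'
from h import *
st()
E
```

```text
t 6.1333 loc [-53.4 -10.1] z 0.0604 F [-0.2  0.3  1.1] w 0.0006 joints [-0.48  0.43  1.86 -0.    0.85 -0.14]
axes
 [[ 0.334  0.942 -0.002]
 [ 0.942 -0.334  0.001]
 [ 0.    -0.002 -1.   ]]
```

move_arm(
  increments=[
    [[0, 0, 0], [0, 0.005, 0], -1],
    [[0, 0, 0], [0, 0.005, 0], -1],
    [[0, 0, 0], [0, 0.004, 0], -1],
    [[0, 0, 0], [0, 0.004, 0], -1],
    [[0, 0, 0], [0, 0.004, 0], -1],
    [[0, 0, 0], [0, 0, 0], -1],
    [[0, 0, 0], [0, 0, 0], -1],
  ],
)

```text
time: 6.72
tcp_pos: [0.4795, -0.114, 0.061]
tcp_rot: [0.817, 0.577, -0.0, -0.0]
wrist_force: [-5.5, -1.2, 2.6]
grip_width: 0.0006
```

move_arm(
  increments=[
    [[0, 0, 0], [0, 0.003, 0], -1],
    [[0, 0, 0], [0, 0.003, 0], -1],
    [[0, 0, 0], [0, 0.003, 0], -1],
    [[0, 0, 0], [0, 0, 0], -1],
    [[0, 0, 0], [0, 0, 0], -1],
  ],
)

```text
time: 7.13
tcp_pos: [0.4877, -0.1169, 0.0608]
tcp_rot: [0.817, 0.577, -0.001, -0.0]
wrist_force: [-5.0, -1.7, 2.4]
grip_width: 0.0004
```

move_arm(
  increments=[
    [[0, 0, 0], [0, 0.003, 0], -1],
    [[0, 0, 0], [0, 0.003, 0], -1],
    [[0, 0, 0], [0, 0.003, 0], -1],
    [[0, 0, 0], [0, 0, 0], -1],
    [[0, 0, 0], [0, 0, 0], -1],
  ],
)

```text
time: 7.55
tcp_pos: [0.4957, -0.12, 0.0607]
tcp_rot: [0.817, 0.577, -0.001, -0.001]
wrist_force: [-8.0, -2.9, 1.3]
grip_width: 0.0004
```

```bash
python3 - <<'E'
from h import *
st()
for n in ["scene","wrist"]: cv2.imwrite(f"pics/{n}5.png",manip.capture(n))
a=cv2.imread("pics/wrist5.png");b=cv2.imread("pics/scene5.png")[145:265,240:390]
cv2.imwrite("pics/c5.png",np.hstack([a[:300,100:400],cv2.resize(b,(375,300),interpolation=3)]))
E
```

```text
t 7.55 loc [-14.1 -10.5] z 0.0607 F [-8.  -2.9  1.3] w 0.0004 joints [-0.47  0.5   1.74 -0.    0.9  -0.13]
axes
 [[ 0.334  0.943 -0.003]
 [ 0.943 -0.334  0.   ]
 [-0.001 -0.003 -1.   ]]
```

View pics/c5.png

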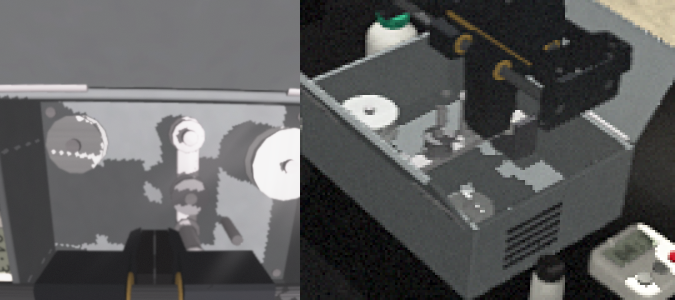

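At 8.5 N the arm is climbing the pawl. I keep going in small steps.

move_arm(
  increments=[
    [[0, 0, 0], [0, 0.002, 0], -1],
    [[0, 0, 0], [0, 0.002, 0], -1],
    [[0, 0, 0], [0, 0, 0], -1],
  ],
)

```text
time: 7.9
tcp_pos: [0.4999, -0.1213, 0.0607]
tcp_rot: [0.817, 0.577, -0.001, -0.001]
wrist_force: [-4.5, -1.7, -0.1]
grip_width: 0.0005
```

move_arm(
  increments=[
    [[0, 0, 0], [0, 0.002, 0], -1],
    [[0, 0, 0], [0, 0.002, 0], -1],
    [[0, 0, 0], [0, 0, 0], -1],
  ],
)

```text
time: 8.15
tcp_pos: [0.5037, -0.1226, 0.0607]
tcp_rot: [0.817, 0.577, -0.001, -0.001]
wrist_force: [-5.2, -1.9, 0.1]
grip_width: 0.0002
```

move_arm(
  increments=[
    [[0, 0, 0], [0, 0.002, 0], -1],
    [[0, 0, 0], [0, 0, 0], -1],
    [[0, 0, 0], [0, 0, 0], -1],
  ],
)

```text
time: 8.4
tcp_pos: [0.5054, -0.1232, 0.0607]
tcp_rot: [0.817, 0.577, -0.001, -0.001]
wrist_force: [-5.4, -0.8, 0.6]
grip_width: 0.0005
```

```bash
python3 - <<'E'
from h import *
st()
for n in ["scene","wrist","top"]: cv2.imwrite(f"pics/{n}6.png",manip.capture(n))
w=manip.calibration("wrist")
a=cv2.imread("pics/wrist6.png")
cv2.imwrite("pics/c6.png",cv2.resize(a[60:280,140:400],None,fx=2.7,fy=2.7,interpolation=3))
for t in (.4,.5,.6,.7):
    s=t-.347; print(t,[proj(w,[glob(5+r*np.sin(s),50-r*np.cos(s),z)])[0].round(1) for r,z in ((0,39),(34,57),(62,79))])
E
```

```text
t 8.4 loc [ -3.9 -10.2] z 0.0607 F [-5.4 -0.8  0.6] w 0.0005 joints [-0.46  0.52  1.71 -0.    0.91 -0.12]
axes
 [[ 0.334  0.943 -0.002]
 [ 0.943 -0.334  0.   ]
 [-0.    -0.002 -1.   ]]
0.4 [array([270.8, 135.6]), array([274.7, 198.1]), array([279.1, 260.8])]
0.5 [array([270.8, 135.6]), array([280.5, 197.5]), array([290.7, 259.7])]
0.6 [array([270.8, 135.6]), array([286.3, 196.4]), array([302.2, 257.6])]
0.7 [array([270.8, 135.6]), array([292. , 194.7]), array([313.5, 254.5])]
```

View pics/c6.png

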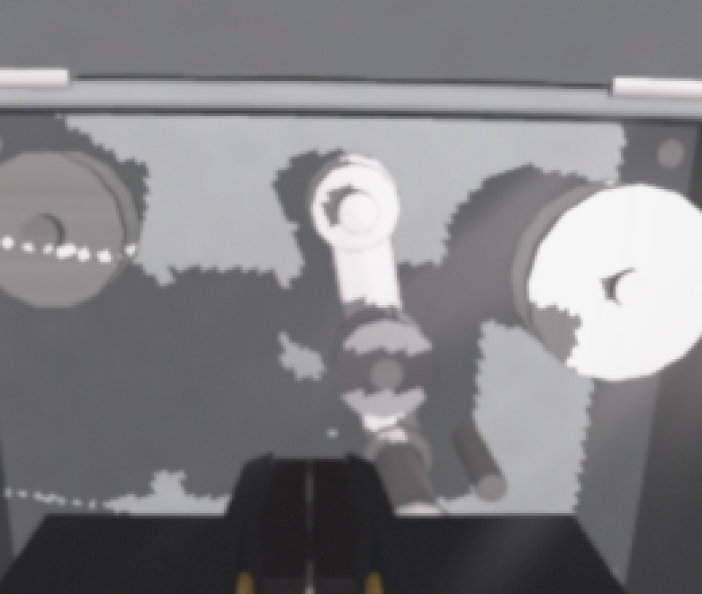

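View pics/scene6.png

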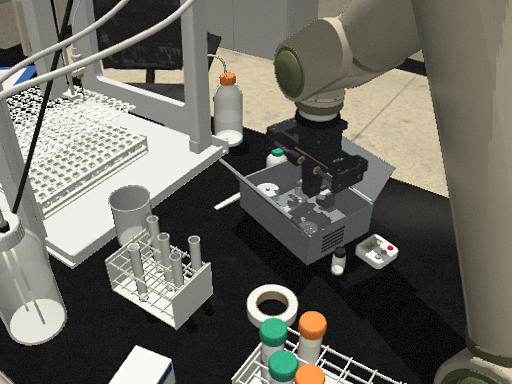

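The force fell from 8.5 to 4.8 N between steps, which was the click, and now rises with the spring. The idler position puts the angle at about 0.54–0.59. I add 3 mm for margin, then check the flap angles.

move_arm(
  increments=[
    [[0, 0, 0], [0, 0.0015, 0], -1],
    [[0, 0, 0], [0, 0.0015, 0], -1],
    [[0, 0, 0], [0, 0, 0], -1],
    [[0, 0, 0], [0, 0, 0], -1],
    [[0, 0, 0], [0, 0, 0], -1],
    [[0, 0, 0], [0, 0, 0], -1],
  ],
)

```text
time: 9.05
tcp_pos: [0.5082, -0.124, 0.0607]
tcp_rot: [0.817, 0.577, -0.001, -0.001]
wrist_force: [-5.3, 0.2, 0.0]
grip_width: 0.0003
```

```bash
python3 - <<'E'
from h import *
st()
for n in ["scene","wrist","top"]: cv2.imwrite(f"pics/{n}7.png",manip.capture(n))
w=manip.calibration("wrist");s=manip.calibration("scene");c=manip.calibration("top")
a=cv2.imread("pics/wrist7.png");cv2.imwrite("pics/w7.png",cv2.resize(a[60:280,140:400],None,fx=2,fy=2,interpolation=3))
for t in (.5,.6,.7):
    q=t-.347; print(t,[((proj(w,[glob(5+r*np.sin(q),50-r*np.cos(q),z)])[0]-[140,60])*2).round(0) for r,z in ((0,39),(34,57),(62,79))])
print("flap predicted edge corners")
for sd in (1,-1):
  for ang in (1.57,1.75,1.9,2.05,2.2):
    P=[glob(x,sd*(75-73*np.cos(ang)),70+73*np.sin(ang)) for x in (-98,98)]
    print(sd,ang,"top",proj(c,P).round(0).tolist(),"scene",proj(s,P).round(0).tolist())
a=cv2.imread("pics/top7.png")[150:310,200:360];b=cv2.imread("pics/scene7.png")[105:265,205:405]
cv2.imwrite("pics/c7.png",np.hstack([cv2.resize(a,(340,340),interpolation=3),cv2.resize(b,(425,340),interpolation=3)]))
E
```

```text
t 9.05 loc [ -1.  -10.1] z 0.0607 F [-5.3  0.2  0. ] w 0.0003 joints [-0.46  0.52  1.7  -0.    0.92 -0.12]
axes
 [[ 0.334  0.943 -0.002]
 [ 0.943 -0.334  0.001]
 [-0.    -0.002 -1.   ]]
0.5 [array([252., 152.]), array([271., 276.]), array([291., 400.])]
0.6 [array([252., 152.]), array([283., 273.]), array([313., 396.])]
0.7 [array([252., 152.]), array([294., 270.]), array([336., 390.])]
flap predicted edge corners
1 1.57 top [[231.0, 249.0], [262.0, 171.0]] scene [[314.0, 200.0], [239.0, 145.0]]
1 1.75 top [[226.0, 247.0], [257.0, 169.0]] scene [[307.0, 203.0], [233.0, 148.0]]
1 1.9 top [[222.0, 246.0], [253.0, 168.0]] scene [[302.0, 207.0], [228.0, 151.0]]
1 2.05 top [[218.0, 244.0], [249.0, 167.0]] scene [[297.0, 212.0], [223.0, 155.0]]
1 2.2 top [[214.0, 243.0], [245.0, 166.0]] scene [[292.0, 217.0], [219.0, 159.0]]
-1 1.57 top [[293.0, 274.0], [322.0, 194.0]] scene [[380.0, 167.0], [303.0, 121.0]]
-1 1.75 top [[298.0, 276.0], [327.0, 196.0]] scene [[385.0, 165.0], [308.0, 120.0]]
-1 1.9 top [[303.0, 278.0], [331.0, 197.0]] scene [[388.0, 165.0], [312.0, 120.0]]
-1 2.05 top [[307.0, 279.0], [335.0, 199.0]] scene [[392.0, 165.0], [315.0, 120.0]]
-1 2.2 top [[310.0, 280.0], [338.0, 201.0]] scene [[395.0, 166.0], [318.0, 121.0]]
```

View pics/c7.png

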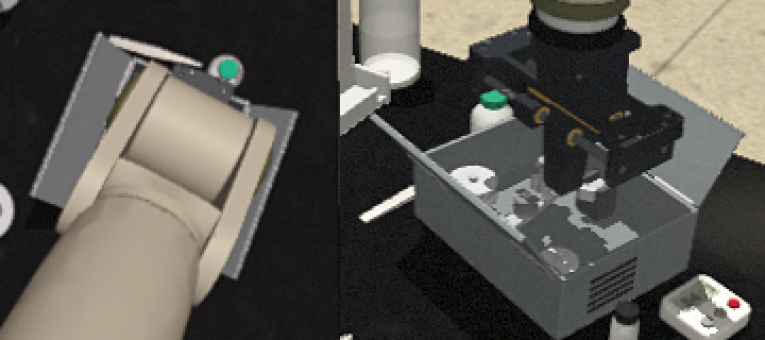

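View pics/w7.png

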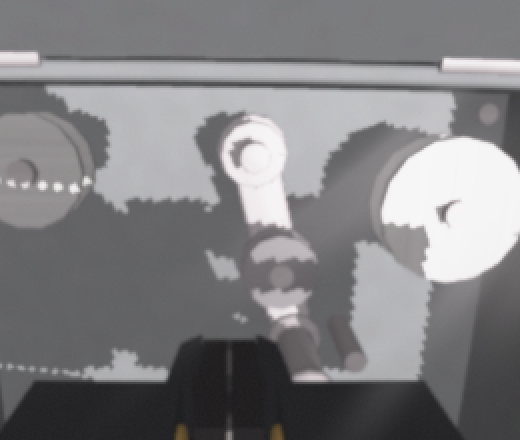

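The edge corners put both flaps at about 2.15–2.2 rad. The idler hub at zoomed px (282,274) matches a tensioner angle of about 0.6, at a steady 5.3 N.

```bash
python3 - <<'E'
from h import *
st(); print(manip.sign_off())
E
```

```text
t 9.2 loc [ -1.  -10.1] z 0.0606 F [-4.4 -0.1 -0.8] w 0.0004 joints [-0.46  0.52  1.7  -0.    0.92 -0.12]
axes
 [[ 0.334  0.943 -0.002]
 [ 0.943 -0.334  0.001]
 [-0.    -0.002 -1.   ]]
the job is handed in; nothing more can be done
None
```

The belt drive lies open, and the arm is still pressing the tensioner beyond its pawl; I handed the job in at 9.2 s.

- **Flaps:** I folded the left one out first, then the right, with shut fingertips. From the edge corners in the top and scene views, the left is at about 2.15 rad and the right at about 2.2 rad, against the 1.75 needed.
- **Tensioner:** I pushed it by the thumb post. The force rose to about 8.5 N on the pawl and dropped to about 4.8 N at the click. I then pushed on, and the wrist view puts it at about 0.6 rad, where 0.50 is needed and 0.72 is the end stop.
- **Hold:** The last readings while holding were 5.3 N, then 4.4 N at hand-in, with the arm not moving.
- **Small disagreement:** Fingertip position alone suggests up to about 0.65 rad for the tensioner. Both figures are inside the band.
- **Bystanders:** None were touched as far as the pictures show. I judged this by eye and did not measure their positions again. In the last top view the arm hides part of the area in front of the housing.

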